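# Free the jam jar from the ratchet jar vice

### The arm

A 6-joint arm with a two-finger parallel gripper is mounted at the origin on a cart in front of the work surface, level with it; the furniture and walls round the work are solid. World frame = base frame: x ahead of the robot, y to its left, z up, the work surface at z = 0. Lengths are in m, angles in degrees, forces in N, time in s.
With the tool pointing down it reaches from about 0.375 to 0.9 m from the base axis. Payload 3.1 kg.
Tool frame: the origin (TCP) lies midway between the tips of the shut fingers; the grasp point (between the pads) lies 19 mm behind it; z points along the fingers, y is the line along which they close (so a half turn about z gives the same grasp; the last joint's range is limited). The gripper opens to 87 mm and grips with 3 to 60 N. Pads are 19 mm wide; open, the fingers measure 117 mm over their backs; the gripper's body (75 mm by 190 mm) begins 51 mm behind the grasp point.
Start: joints at [-79.498, 30.224, 82.088, -0, 67.689, -10.227], TCP at [0.221, -0.585, 0.223] pointing down, gripper open.
Joint ranges: [-176.69, 176.69], [-43.24, 126.21], [12.49, 139.97], [-82, 262], [0, 151.66], [-163.58, 163.58]. Speed limits (degrees/s): [159.86, 159.86, 180, 180, 180, 180].

### API

Orientations are given as a 3x3 rotation matrix whose columns are the frame's x, y, z axes.
In Python, from rig import read_state, capture, camera_info, hand_in gives the robot as it stands.
- The arm moves only by the tool drive_tool, never from a script. Its argument "motion" is a list of rows, each a list of 2 entries, a list of its own where there are three numbers: the shift along the tool's x, y, z in mm, then the turn, a rotation vector about the tool's x, y, z in rad. A call has 1 to 5 rows; each row shifts and turns the commanded pose from where the row before left it, along the tool's axes as they then stand; what a row does not reach is not made up. A row lasts 1/10 s, in which the tool goes at most 50 mm and 8.59 degrees, less where a joint would pass 70% of its speed; a pose out of reach is approached as far as the arm can. A call is refused whole if a number of a shift passes 50 or a number of a turn 0.15, either way. A call with a gripper value outside its range is refused whole. "gripper" is the opening, from 0 (shut) to 1 (fully open), set as the call begins (left out, the last holds). The fingers move at their own pace and stop on an object; the grip force is fixed at half the most. Time passes only in rows, so rows that do not move let the fingers close. It gives the time, the measured TCP pose, the force, the opening and the grip force at its end, in the units of the state.
- read_state(): the state, without advancing time (a new reading comes with each control period).
- capture(name): name is "scene" or "top" or "wrist"; returns the picture (480x640x3 uint8, red, green, blue); there is no depth.
- camera_info(name): a dict with "fovy" (degrees; the focal length in pixels is half the picture's height over the tangent of half this angle, whatever the lens; pixels are square), "cx", "cy" (the principal point, pixels), "xyz" and "orientation" of the camera in the world; the wrist camera has in their place "T_tool_cam" (4x4, takes a point from camera to tool coordinates, whose origin is the TCP and whose axes are the flange's). Camera axes: x right, y down, z forward; pixel columns grow to the right and rows downward; lengths in m; the calibration is good to about 2 mm. A picture is of the moment at which its call begins: read the wrist's pose just before it. camera_info takes no time and is no camera call.
- hand_in(): hands the job in; it is judged then, once.
The state is a dict: "time_s": time; "joint_positions": joint angles; "qvel": joint speeds; "tau": joint torques, N m; "position": TCP position; "tcp_rot": TCP orientation; "force": force on the tool from outside, world axes, zero at the start; "moment": the same for the moment, N m; "opening": opening from 0.0 (shut) to 1.0 (fully open); "grasp_force": force on a finger pad.
Only numpy, scipy, OpenCV 4.12 (cv2) and the standard library are available. Lean on these libraries where they do the work, as an engineer would, in place of code of your own. Each camera call takes 0.05 s, during which the arm holds its last target. There are 200 camera calls.

### The job

The jam jar is clamped in the jar vice. Lean the sliding jaw forward just enough to take the load off the ratchet, squeeze the red trigger gently towards the grip post so that the pawl lifts off the wheel (never force it), and draw the jaw all the way back. Then lift the jar out, stand it gently upright on the chopping board and let go, leaving the other things where they are.

Things in the scene. Friction and masses are not known exactly. Their poses are not given: they have to be found in the camera images.
- vice: Fixed jar vice, grey base plate 262 x 112 mm, top 10 mm above the worktop. Origin on the worktop under the middle of the clamped jar; +x along the slide towards the fixed blue jaw (face at +34 mm), z up. Jaws 66 mm wide, tops 52 mm above the worktop. Blue sliding carriage (80 x 74 mm, top 40 mm up) at x -155 to -75 mm when clamped; rails beside and stop behind it under 27 mm high.
- jaw (a joint): Slide of the jaw, m: about 0 clamped (as found), grows as it is drawn back to -x of the vice, 0.030 at its back stop. 2 N friction, damping 25 N per m/s. It turns the ratchet wheel on its top (40 mm across, lying flat, 40 to 51 mm above the worktop, 16 teeth, 7 mm of slide a tooth). The pawl blocks drawing back but lets the jaw go forward.
- pad: Rubber-faced pad (64 mm wide, 16 to 52 mm above the worktop) at the front of the sliding jaw, on a stiff spring (4 N per mm). It presses the jar with about 9 N as found, which also loads the pawl; leaning the jaw forward adds to the force on the jar, which must stay under 27 N. With the jaw back it stands out 2 to 3 mm further, some 27 mm from the jar.
- pawl: Red pawl with finger trigger; origin on its upright pivot. Aligned with the vice when down; squeezing turns it clockwise from above: clear of the teeth from 0.16 rad (trigger 3.5 mm), stop at 0.26 rad (5.5 mm). Spring at the trigger 4 N at rest, 6 N at the stop. While loaded it is jammed (over 20 N); never press over 20 N. Leaned forward by 12 to 17 N, a net squeeze of 7 to 12 N lifts it.
- trigger (a point): Middle (85 mm above the worktop) of the red trigger plate that stands up from the pawl: 10 mm thick along the slide, 26 mm wide across it, 54 to 104 mm above the worktop. It stands in front (+x of the vice) of the grip post and moves towards it (-x) when its front face is squeezed. Post and trigger lie 6 mm to +y of the vice's middle line.
- post (a point): Middle (85 mm up) of the aluminium grip post on the sliding jaw: 16 mm thick along the slide, 26 mm wide, 58 to 104 mm above the worktop, 28 mm to -x of the trigger. Its rear face and the trigger's front face are 41 mm apart, 35.5 mm squeezed: a gripper from above spans both. Pushing the post to +x leans the jaw forward, but takes from the same gripper's squeeze; easing off gives it back.
- jam_jar: Loose jam jar, 0.25 to 0.47 kg, rounded square 68 x 68 mm, 86 mm tall, with a round dark lid 64 mm across over the top 11 mm; it narrows towards the lid above 54 mm. Origin at the centre of its underside, z up, x along the vice's x at the start; it stands on the vice's base plate. Grip the lid from above.
- board: Fixed wooden chopping board, 200 (x) x 300 (y) x 22 mm. Origin at the centre of its underside, z up. Its top is 22 mm above the worktop.
- garlic: Garlic bulb, 60 mm, lying on the chopping board towards its corner at +x (60 mm), -y (110 mm) of the board's centre. Leave it.
- mug: White mug with a green band, 86 mm across without the handle, 90 mm tall, at the back. Leave it.
- sardine_tin: Flat sardine tin, 63 x 105 x 25 mm, at the back. Leave it.
- espresso_cup: Small espresso cup with a handle, 62 mm across, 52 mm tall, at the left. Leave it.
Mind the look-alikes: they are no part of the job. Leave any blue look-alike of the jam_jar alone.

How it is judged (in metres and radians):
On the way, in this order (a step that is already met when the one before it is completed fails the run):
1. the pawl is lifted clear of the wheel (angle between the x axis of pawl and the x axis of vice, either way round above 0.15 rad).
2. the jaw is drawn back to its stop (value of joint jaw above 0.027 m), for 0.2 s.
3. the jar is lifted out of the vice (height (world z) of jam_jar above 0.03 m and contact force between the fingers and jam_jar above 0.5 N), for 0.1 s.
At the end, for the whole second after the job is handed in: The sliding jaw stands at its back stop (drawn back more than 26 mm); the jam jar stands upright (within 0.08 rad) and still on the chopping board, its centre at least 10 mm inside the board's edges (value of joint jaw above 0.026 m and x of jam_jar in the frame of board between -0.09 and 0.09 m and y of jam_jar in the frame of board between -0.14 and 0.14 m and z of jam_jar in the frame of board between 0.018 and 0.028 m and angle between jam_jar's own z axis and vertical below 0.08 rad and linear speed of jam_jar below 0.02 m/s); the robot touches nothing.
It fails at once if the trigger or pawl is forced with more than 20 N (contact force between the fingers and pawl above 20 N).
It fails at once if the jar is squeezed by the pad with more than 27 N (contact force between pad and jam_jar above 27 N).
It fails at once if the jar is tipped over (angle between jam_jar's own z axis and vertical above 0.5 rad).
It fails at once if the jar is banged or pressed down on the board with more than 45 N (contact force between jam_jar and board above 45 N).
It fails at once if another thing is moved more than 40 mm (distance of any of garlic, mug, sardine_tin, espresso_cup from where it was at the start of the episode above 0.04 m).
It also fails if it takes over 56 s, if anything falls off the work surface, if the arm or the gripper's body presses on something with over 40 N, if the wrist force passes 120 N, or if a joint passes its speed limit or range.

## Working session

There is one attempt and no reset: what is moved stays moved. The work goes in short steps, Python scripts to look and compute and a tool call to move; the robot and the scene stay as the last step left them, time stands still between calls to the robot, and variables do not carry over. Pictures are saved under pics/ and viewed, at most 10 in all, crops included, and the job is handed in when it is done.

Besides the shell and the picture viewer there is one more tool, called as name(argument=value, ...) on one line, values as JSON. drive_tool: Moves the arm, as the interface text tells. Its arguments: {"type":"object","properties":{"motion":{"type":"array","items":{"type":"array"}},"gripper":{"type":"number"}},"required":["motion"]}

```bash
mkdir -p pics; python3 - <<'E'
from rig import *
import cv2
s=read_state();print(s)
for n in("scene","top"):
    im=capture(n);cv2.imwrite(f"pics/{n}0.png",im[:,:,::-1]);print(n,camera_info(n))
print(camera_info("wrist"))
E
```

```text
{'time_s': 0.0, 'joint_positions': array([-7.94984020e+01,  3.02793367e+01,  8.21574023e+01, -1.14333470e-03,
        6.76892744e+01, -1.02270015e+01]), 'qvel': array([-0.11251225,  0.16484951, -0.05879719,  0.07347952,  0.05084616,
        0.04501332]), 'tau': array([-3.95727739e-04, -4.40045428e+01, -1.76593459e+01,  6.33049314e-02,
        5.82072535e-02, -1.52503571e-04]), 'position': array([ 0.22110085, -0.58378852,  0.22156203]), 'tcp_rot': array([[ 9.35264865e-01,  3.53948381e-01, -4.19011290e-04],
       [ 3.53948433e-01, -9.35262447e-01,  2.15914250e-03],
       [ 3.72339468e-04, -2.16767851e-03, -9.99997581e-01]]), 'force': array([-0.4879373 , -0.13163849,  0.37409682]), 'moment': array([ 0.01362596, -0.04025384, -0.02521571]), 'grasp_force': 0.0, 'opening': 1.0045617947553567}
scene {'fovy': 57.47652361444976, 'cx': 320.73060004512973, 'cy': 247.0590821644678, 'xyz': array([-0.29180644,  0.40288701,  0.91166155]), 'orientation': array([[-0.48257164, -0.55529621,  0.67732616],
       [-0.87560756,  0.32430167, -0.35796623],
       [-0.02088072, -0.76581626, -0.64272035]])}
top {'fovy': 43.01322047855602, 'cx': 313.1852834152257, 'cy': 236.22616818077398, 'xyz': array([0.2760855 , 0.04913085, 1.66366314]), 'orientation': array([[-0.27950496, -0.94062517,  0.19261688],
       [-0.96014155,  0.27429747, -0.05375032],
       [-0.00227542, -0.19996295, -0.97980082]])}
{'fovy': 67.32398126241928, 'cx': 319.41722115506656, 'cy': 239.69878207640622, 'T_tool_cam': array([[ 3.12246427e-04, -9.53672364e-01, -3.00847011e-01,
         8.22471334e-02],
       [ 9.99999274e-01, -5.24082497e-05,  1.20402227e-03,
         3.48880161e-04],
       [-1.16400963e-03, -3.00847168e-01,  9.53671655e-01,
        -1.61416088e-01],
       [ 0.00000000e+00,  0.00000000e+00,  0.00000000e+00,
         1.00000000e+00]])}
```

View pics/top0.png

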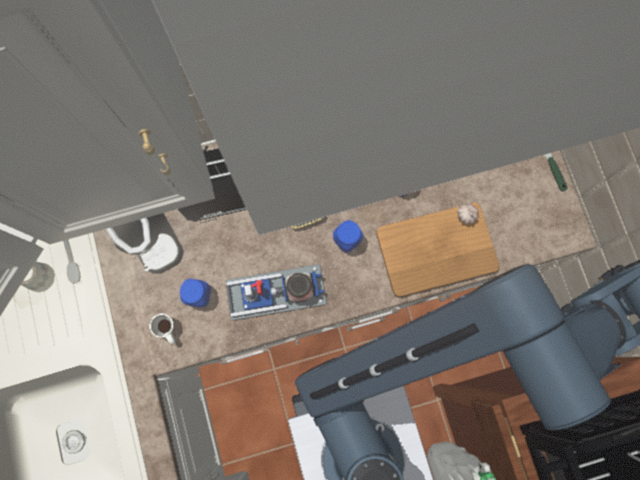

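View pics/scene0.png

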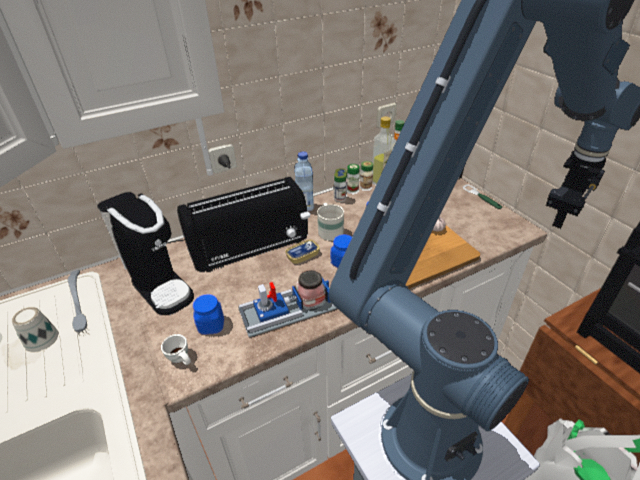

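The top view shows the vice at about (277,292). The jar with the dark lid is at (300,286) and the red trigger at (258,287). The blue look-alikes are at (348,236) and (195,293); I choose the dark-lidded jar between the jaws. The board is at (438,250) and the garlic at (468,214). Next is one close crop to check this choice.

```bash
cat > h.py <<'E'
import numpy as np
from rig import *
def ray(n,u,v,z,pose=None):
    c=camera_info(n); f=240/np.tan(np.radians(c["fovy"]/2))
    d=np.array([(u-c["cx"])/f,(v-c["cy"])/f,1.])
    if n=="wrist":
        s=pose or read_state(); T=c["T_tool_cam"]; R=np.array(s["tcp_rot"])
        o=s["position"]+R@T[:3,3]; d=R@T[:3,:3]@d
    else: o=c["xyz"]; d=c["orientation"]@d
    return o+d*(z-o[2])/d[2]
def proj(n,p,pose=None):
    c=camera_info(n); f=240/np.tan(np.radians(c["fovy"]/2))
    if n=="wrist":
        s=pose or read_state(); T=c["T_tool_cam"]; R=np.array(s["tcp_rot"])
        o=s["position"]+R@T[:3,3]; M=R@T[:3,:3]
    else: o=c["xyz"]; M=c["orientation"]
    q=M.T@(np.array(p)-o); return np.array([q[0]/q[2]*f+c["cx"],q[1]/q[2]*f+c["cy"]])
E
python3 - <<'E'
from h import *
import cv2
im=cv2.imread("pics/top0.png")
cv2.imwrite("pics/c0.png",cv2.resize(im[250:335,215:340],None,fx=6.4,fy=6.4,interpolation=cv2.INTER_CUBIC))
for n,u,v,z in[("lid",300,286,.096),("trig",259,287,.104),("b1",377,229,.022),("b2",402,295,.022),("b3",498,268,.022),("b4",480,205,.022),("base",229,318,.01),("base",228,281,.01),("base",326,303,.01),("base",322,266,.01)]:
    print(n,ray("top",u,v,z).round(4))
E
```

```text
lid [0.4678 0.0325 0.096 ]
trig [0.4938 0.1345 0.104 ]
b1 [ 0.5691 -0.2155  0.022 ]
b2 [ 0.3764 -0.2257  0.022 ]
b3 [ 0.3734 -0.4989  0.022 ]
b4 [ 0.5541 -0.5106  0.022 ]
base [0.4486 0.2394 0.01  ]
base [0.5465 0.2166 0.01  ]
base [ 0.4141 -0.0233  0.01  ]
base [ 0.5144 -0.0415  0.01  ]
```

View pics/c0.png

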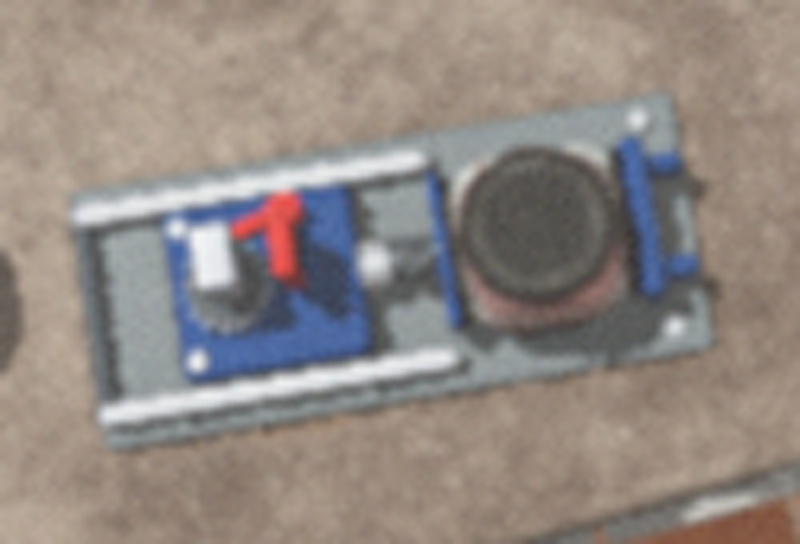

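The crop confirms it: the dark-lidded pink jar is between the blue jaws at (540,225), the white grip post at (213,255) and the red trigger plate at (285,240). The vice's +x axis has a world yaw of about -97°. I'll approach above the trigger now.

drive_tool(motion=[[[25,-30,-5],[0,0,0.1225]],[[25,-35,-5],[0,0,0.1225]],[[25,-35,-5],[0,0,0.1225]],[[15,-40,-5],[0,0,0.1225]],[[10,-45,0],[0,0,0]]], gripper=1.0)

```text
time_s: 0.6
position: [0.3023, -0.3858, 0.2429]
tcp_rot: [[0.991, -0.131, 0.001], [-0.131, -0.991, -0.001], [0.001, 0.001, -1.0]]
force: [0.6, -0.7, -0.4]
opening: 1.004
grasp_force: 0.0
```

drive_tool(motion=[[[10,-48,0],[0,0,0]],[[10,-48,0],[0,0,0]],[[10,-48,0],[0,0,0]],[[10,-48,0],[0,0,0]],[[10,-48,0],[0,0,0]]])

```text
time_s: 1.1
position: [0.382, -0.1531, 0.2425]
tcp_rot: [[0.992, -0.129, 0.0], [-0.129, -0.992, 0.0], [-0.0, -0.0, -1.0]]
force: [0.7, -0.4, 0.5]
opening: 1.001
grasp_force: 0.0
```

drive_tool(motion=[[[12,-48,0],[0,0,0]],[[12,-48,0],[0,0,0]],[[12,-48,0],[0,0,0]],[[12,-48,0],[0,0,0]],[[12,-48,0],[0,0,0]]])

```text
time_s: 1.6
position: [0.4723, 0.0774, 0.2424]
tcp_rot: [[0.992, -0.128, -0.0], [-0.128, -0.992, -0.0], [-0.0, 0.0, -1.0]]
force: [0.7, -1.5, 0.8]
opening: 1.0
grasp_force: 0.0
```

drive_tool(motion=[[[12,-45,0],[0,0,0]],[[0,-20,0],[0,0,0]],[[0,0,0],[0,0,0]],[[0,0,0],[0,0,0]]])

```text
time_s: 2.0
position: [0.4916, 0.1382, 0.2421]
tcp_rot: [[0.992, -0.127, -0.001], [-0.127, -0.992, -0.001], [-0.001, 0.001, -1.0]]
force: [-0.0, 0.5, 0.3]
opening: 1.003
grasp_force: 0.0
```

```bash
python3 - <<'E'
from h import *
import cv2,json
s=read_state();im=capture("wrist");cv2.imwrite("pics/w1.png",im[:,:,::-1])
json.dump({k:np.array(s[k]).tolist() for k in("position","tcp_rot")},open("w1.json","w"));print(s["position"],s["joint_positions"])
E
```

```text
[0.49164623 0.13816612 0.24206132] [ 3.16497724e+00  2.00317878e+01  9.68936059e+01 -3.97303724e-02
  6.31609595e+01  1.00450401e+02]
```

View pics/w1.png

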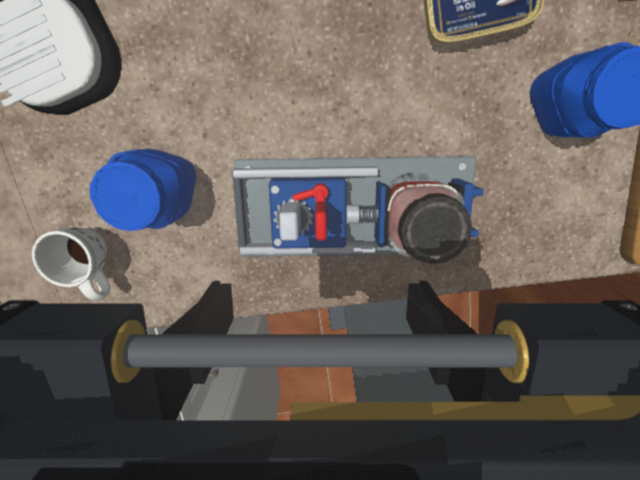

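The wrist view shows the vice nearly aligned with the picture. The trigger plate is at about (321,222), the post at (290,220), the jar lid at (435,225), and the blue look-alikes are to the left and right. I need an enlarged crop.

```bash
python3 - <<'E'
import cv2
im=cv2.imread("pics/w1.png")
cv2.imwrite("pics/c1.png",cv2.resize(im[145:275,225:485],None,fx=3,fy=3,interpolation=cv2.INTER_CUBIC))
E
```

```text
(no output)
```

View pics/c1.png

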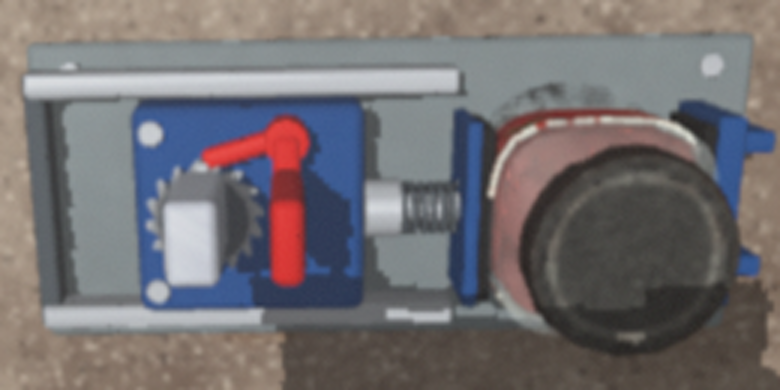

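The crop shows the post's top face centred at (288.8,226.2), the trigger's at (321,226.2), the lid's at (435.7,228.3), and the rear base edge from (235,159.3) to (475.3,156.7).

```bash
python3 - <<'E'
from h import *
import json
s=json.load(open("w1.json"));s["position"]=np.array(s["position"])
R=np.array(s["tcp_rot"])
P={n:ray("wrist",u,v,z,s) for n,u,v,z in[("post",288.8,226.2,.104),("trig",321,226.2,.104),("lid",435.7,228.3,.096),("bl",235,159.3,.01),("br",475.3,156.7,.01)]}
for n,p in P.items(): print(n,p.round(4),"tool mm",(1000*R.T@(p-s["position"])).round(1))
for a,b in(("post","trig"),("post","lid"),("bl","br")):
    d=P[b]-P[a];print(a,b,np.linalg.norm(d[:2]).round(4),np.degrees(np.arctan2(d[1],d[0])).round(2))
yaw=np.degrees(np.arctan2(R[1,1],R[0,1]));print("tool y yaw",yaw)
E
```

```text
post [0.4951 0.1631 0.104 ] tool mm [  0.4 -25.3 138. ]
trig [0.4915 0.1356 0.104 ] tool mm [  0.4   2.4 138.1]
lid [0.4745 0.0353 0.096 ] tool mm [ -3.7 104.1 146.2]
bl [0.551  0.2202 0.01  ] tool mm [ 48.8 -89.1 231.9]
br [ 0.5212 -0.0348  0.01  ] tool mm [ 51.5 167.6 232.1]
post trig 0.0277 -97.28
post lid 0.1295 -99.11
bl br 0.2567 -96.65
tool y yaw -97.26742450066709
```

drive_tool(motion=[[[0.4,-13,20],[0,0,-0.012]],[[0,0,40],[0,0,0]],[[0,0,40],[0,0,0]],[[0,0,40],[0,0,0]],[[0,0,30],[0,0,0]]], gripper=0.7)

```text
time_s: 2.55
position: [0.4934, 0.1492, 0.0707]
tcp_rot: [[0.993, -0.118, -0.002], [-0.118, -0.993, -0.0], [-0.002, 0.001, -1.0]]
force: [0.6, 0.2, -0.6]
opening: 0.718
grasp_force: 0.0
```

drive_tool(motion=[[[0,0,0],[0,0,0]],[[0,0,0],[0,0,0]],[[0,0,0],[0,0,0]]], gripper=0.55)

```text
time_s: 2.85
position: [0.4958, 0.1505, 0.0742]
tcp_rot: [[0.993, -0.117, 0.003], [-0.117, -0.993, 0.0], [0.003, -0.001, -1.0]]
force: [0.5, 0.6, -0.9]
opening: 0.567
grasp_force: 0.0
```

drive_tool(motion=[[[0,0,0],[0,0,0]],[[0,0,0],[0,0,0]],[[0,0,0],[0,0,0]]], gripper=0.51)

```text
time_s: 3.15
position: [0.4949, 0.1512, 0.0736]
tcp_rot: [[0.993, -0.116, 0.002], [-0.116, -0.993, 0.0], [0.002, -0.0, -1.0]]
force: [-0.0, -0.2, 0.4]
opening: 0.513
grasp_force: 0.0
```

drive_tool(motion=[[[0,0.5,0],[0,0,0]],[[0,0.5,0],[0,0,0]],[[0,0,0],[0,0,0]]])

```text
time_s: 3.45
position: [0.4946, 0.1507, 0.0729]
tcp_rot: [[0.993, -0.116, 0.001], [-0.116, -0.993, 0.001], [0.001, -0.001, -1.0]]
force: [-0.3, 3.8, 2.3]
opening: 0.513
grasp_force: 1.9
```

drive_tool(motion=[[[0,0.5,0],[0,0,0]],[[0,0.5,0],[0,0,0]],[[0,0,0],[0,0,0]]])

```text
time_s: 3.75
position: [0.4946, 0.1505, 0.0728]
tcp_rot: [[0.993, -0.117, 0.001], [-0.117, -0.993, 0.002], [0.001, -0.002, -1.0]]
force: [0.8, 7.7, 3.3]
opening: 0.51
grasp_force: 3.7
```

drive_tool(motion=[[[0,0.5,0],[0,0,0]],[[0,0.5,0],[0,0,0]],[[0,0.5,0],[0,0,0]],[[0,0,0],[0,0,0]],[[0,0,0],[0,0,0]]])

```text
time_s: 4.25
position: [0.4945, 0.1501, 0.0728]
tcp_rot: [[0.993, -0.118, 0.002], [-0.118, -0.993, 0.004], [0.001, -0.004, -1.0]]
force: [-0.1, 12.4, 1.6]
opening: 0.512
grasp_force: 6.0
```

drive_tool(motion=[[[0,0.4,0],[0,0,0]],[[0,0.4,0],[0,0,0]],[[0,0,0],[0,0,0]],[[0,0,0],[0,0,0]]])

```text
time_s: 4.65
position: [0.4945, 0.1499, 0.0728]
tcp_rot: [[0.993, -0.118, 0.002], [-0.118, -0.993, 0.005], [0.002, -0.005, -1.0]]
force: [0.9, 14.4, 1.7]
opening: 0.508
grasp_force: 7.3
```

drive_tool(motion=[[[0,0,0],[0,0,0]],[[0,0,0],[0,0,0]],[[0,0,0],[0,0,0]]], gripper=0.48)

```text
time_s: 4.95
position: [0.4946, 0.1507, 0.0728]
tcp_rot: [[0.993, -0.119, 0.002], [-0.119, -0.993, 0.006], [0.002, -0.006, -1.0]]
force: [0.1, 18.1, 0.8]
opening: 0.482
grasp_force: 9.1
```

drive_tool(motion=[[[0,-0.8,0],[0,0,0]],[[0,-0.4,0],[0,0,0]],[[0,0,0],[0,0,0]],[[0,0,0],[0,0,0]]], gripper=0.465)

```text
time_s: 5.35
position: [0.4947, 0.1515, 0.0728]
tcp_rot: [[0.993, -0.118, 0.002], [-0.118, -0.993, 0.005], [0.002, -0.006, -1.0]]
force: [0.4, 15.8, 1.8]
opening: 0.466
grasp_force: 8.9
```

drive_tool(motion=[[[0,-0.3,0],[0,0,0]],[[0,0,0],[0,0,0]],[[0,0,0],[0,0,0]]], gripper=0.455)

```text
time_s: 5.65
position: [0.4947, 0.1517, 0.0728]
tcp_rot: [[0.993, -0.119, 0.002], [-0.119, -0.993, 0.005], [0.001, -0.006, -1.0]]
force: [1.0, 14.8, 2.1]
opening: 0.458
grasp_force: 15.8
```

drive_tool(motion=[[[0,-0.3,0],[0,0,0]],[[0,0,0],[0,0,0]],[[0,0,0],[0,0,0]]], gripper=0.445)

```text
time_s: 5.95
position: [0.4947, 0.152, 0.0728]
tcp_rot: [[0.993, -0.119, 0.002], [-0.119, -0.993, 0.006], [0.001, -0.006, -1.0]]
force: [0.3, 15.3, 1.5]
opening: 0.452
grasp_force: 17.7
```

drive_tool(motion=[[[0,-0.2,0],[0,0,0]],[[0,0,0],[0,0,0]],[[0,0,0],[0,0,0]]], gripper=0.44)

```text
time_s: 6.25
position: [0.4947, 0.1523, 0.0728]
tcp_rot: [[0.993, -0.12, 0.002], [-0.12, -0.993, 0.006], [0.001, -0.006, -1.0]]
force: [-1.3, 16.1, 1.9]
opening: 0.446
grasp_force: 18.6
```

drive_tool(motion=[[[0,-0.4,0],[0,0,0]],[[0,0,0],[0,0,0]],[[0,0,0],[0,0,0]]], gripper=0.434)

```text
time_s: 6.55
position: [0.4947, 0.1525, 0.0728]
tcp_rot: [[0.993, -0.12, 0.002], [-0.12, -0.993, 0.005], [0.001, -0.006, -1.0]]
force: [1.1, 15.3, 2.0]
opening: 0.442
grasp_force: 19.3
```

drive_tool(motion=[[[0,-0.3,0],[0,0,0]],[[0,0,0],[0,0,0]],[[0,0,0],[0,0,0]]], gripper=0.428)

```text
time_s: 6.85
position: [0.4947, 0.1527, 0.0728]
tcp_rot: [[0.993, -0.12, 0.002], [-0.12, -0.993, 0.005], [0.001, -0.006, -1.0]]
force: [-0.7, 14.4, 1.7]
opening: 0.431
grasp_force: 20.0
```

drive_tool(motion=[[[0,-0.2,0],[0,0,0]],[[0,0,0],[0,0,0]],[[0,0,0],[0,0,0]]], gripper=0.423)

```text
time_s: 7.15
position: [0.4947, 0.153, 0.0728]
tcp_rot: [[0.993, -0.12, 0.002], [-0.12, -0.993, 0.006], [0.001, -0.006, -1.0]]
force: [0.6, 15.0, 2.3]
opening: 0.427
grasp_force: 20.6
```

drive_tool(motion=[[[0,-0.2,0],[0,0,0]],[[0,0,0],[0,0,0]],[[0,0,0],[0,0,0]]], gripper=0.418)

```text
time_s: 7.45
position: [0.4947, 0.1531, 0.0728]
tcp_rot: [[0.993, -0.121, 0.002], [-0.121, -0.993, 0.006], [0.001, -0.006, -1.0]]
force: [0.5, 14.9, 2.1]
opening: 0.422
grasp_force: 23.9
```

Trigger force is estimated at 16 N, so I'll check by eye before going any further.

```bash
python3 - <<'E'
from h import *
import cv2
im=capture("wrist")[:,:,::-1];cv2.imwrite("pics/w2.png",im)
s=read_state();print(s["force"],s["opening"],s["grasp_force"],proj("wrist",[.4915,.1356,.104]),proj("wrist",[.4915,.1356,.05]))
cv2.imwrite("pics/c2.png",cv2.resize(im[80:380,160:500],None,fx=2,fy=2,interpolation=cv2.INTER_CUBIC))
E
```

```text
[-0.27442876 14.79015641  2.29919623] 0.4267742206126516 23.99047791492194 [359.8757259  337.74445742] [349.92386993 283.56470282]
```

View pics/c2.png

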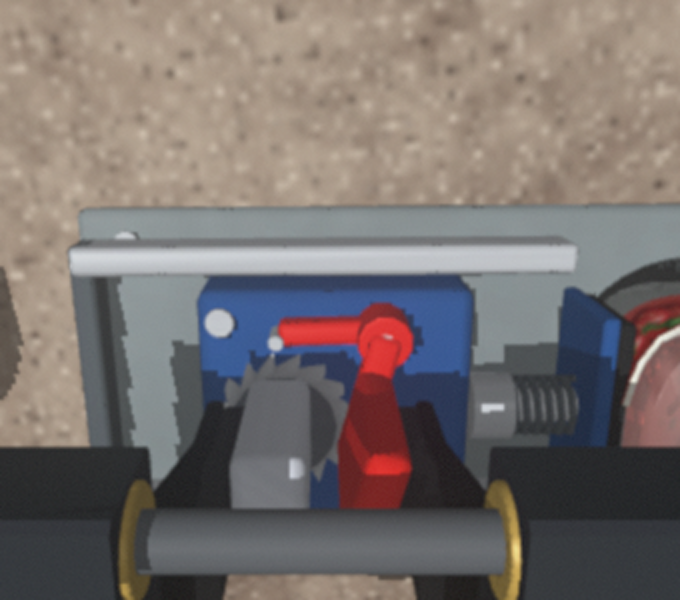

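The pawl is visibly swung clear: its tip at crop (280,335) rests on its stop pin, off the wheel teeth at (285,358). I'll reduce the squeeze, then draw back.

drive_tool(motion=[[[0,0,0],[0,0,0]],[[0,0,0],[0,0,0]]], gripper=0.423)

```text
time_s: 7.7
position: [0.4947, 0.153, 0.0728]
tcp_rot: [[0.993, -0.12, 0.002], [-0.12, -0.993, 0.005], [0.001, -0.005, -1.0]]
force: [-0.1, 14.0, 2.6]
opening: 0.428
grasp_force: 20.2
```

drive_tool(motion=[[[0,-0.5,0],[0,0,0]],[[0,0,0],[0,0,0]]], gripper=0.426)

```text
time_s: 7.9
position: [0.4948, 0.153, 0.0728]
tcp_rot: [[0.993, -0.12, 0.002], [-0.12, -0.993, 0.005], [0.001, -0.005, -1.0]]
force: [-0.0, 12.1, 2.4]
opening: 0.429
grasp_force: 19.0
```

drive_tool(motion=[[[0,-0.5,0],[0,0,0]],[[0,0,0],[0,0,0]]], gripper=0.43)

```text
time_s: 8.1
position: [0.4948, 0.1532, 0.0728]
tcp_rot: [[0.993, -0.12, 0.001], [-0.12, -0.993, 0.004], [0.001, -0.004, -1.0]]
force: [0.5, 10.9, 1.9]
opening: 0.438
grasp_force: 17.9
```

drive_tool(motion=[[[0,-0.5,0],[0,0,0]],[[0,0,0],[0,0,0]]])

```text
time_s: 8.3
position: [0.4948, 0.1535, 0.0728]
tcp_rot: [[0.993, -0.119, 0.001], [-0.119, -0.993, 0.004], [0.001, -0.004, -1.0]]
force: [-0.7, 9.4, 2.0]
opening: 0.435
grasp_force: 17.4
```

drive_tool(motion=[[[0,-0.5,0],[0,0,0]],[[0,-0.5,0],[0,0,0]],[[0,0,0],[0,0,0]]])

```text
time_s: 8.6
position: [0.4949, 0.154, 0.0728]
tcp_rot: [[0.993, -0.119, 0.001], [-0.119, -0.993, 0.003], [0.001, -0.003, -1.0]]
force: [0.4, 8.1, 3.2]
opening: 0.435
grasp_force: 16.5
```

drive_tool(motion=[[[0,-0.7,0],[0,0,0]],[[0,-0.7,0],[0,0,0]],[[0,-0.7,0],[0,0,0]]])

```text
time_s: 8.9
position: [0.495, 0.155, 0.0729]
tcp_rot: [[0.993, -0.118, 0.001], [-0.118, -0.993, 0.001], [0.0, -0.001, -1.0]]
force: [-0.4, 3.8, 5.2]
opening: 0.434
grasp_force: 14.5
```

drive_tool(motion=[[[0,-0.7,0],[0,0,0]],[[0,-0.7,0],[0,0,0]],[[0,-0.7,0],[0,0,0]]])

```text
time_s: 9.2
position: [0.4948, 0.1559, 0.0727]
tcp_rot: [[0.993, -0.116, -0.001], [-0.116, -0.993, -0.001], [-0.001, 0.001, -1.0]]
force: [-1.6, 0.5, 4.1]
opening: 0.434
grasp_force: 11.7
```

drive_tool(motion=[[[0,-1,0],[0,0,0]],[[0,-1,0],[0,0,0]],[[0,-1,0],[0,0,0]],[[0,-1,0],[0,0,0]]])

```text
time_s: 9.6
position: [0.495, 0.1592, 0.0726]
tcp_rot: [[0.993, -0.115, -0.001], [-0.115, -0.993, -0.002], [-0.001, 0.002, -1.0]]
force: [-1.1, -3.2, 5.8]
opening: 0.431
grasp_force: 10.1
```

drive_tool(motion=[[[0,-1.2,0],[0,0,0]],[[0,-1.2,0],[0,0,0]],[[0,-1.2,0],[0,0,0]],[[0,-1.2,0],[0,0,0]],[[0,-1.2,0],[0,0,0]]])

```text
time_s: 10.1
position: [0.4957, 0.1651, 0.0726]
tcp_rot: [[0.993, -0.115, -0.001], [-0.115, -0.993, -0.002], [-0.001, 0.002, -1.0]]
force: [-1.1, -2.2, 5.5]
opening: 0.437
grasp_force: 10.0
```

drive_tool(motion=[[[0,-1.5,0],[0,0,0]],[[0,-1.5,0],[0,0,0]],[[0,-1.5,0],[0,0,0]],[[0,-1.5,0],[0,0,0]],[[0,-1.5,0],[0,0,0]]])

```text
time_s: 10.6
position: [0.4965, 0.1726, 0.0726]
tcp_rot: [[0.993, -0.115, -0.001], [-0.115, -0.993, -0.002], [-0.001, 0.002, -1.0]]
force: [-1.3, -3.6, 5.7]
opening: 0.433
grasp_force: 10.0
```

drive_tool(motion=[[[0,-1,0],[0,0,0]],[[0,-1,0],[0,0,0]],[[0,-1,0],[0,0,0]],[[0,-1,0],[0,0,0]],[[0,-1,0],[0,0,0]]])

```text
time_s: 11.1
position: [0.4971, 0.1776, 0.0726]
tcp_rot: [[0.993, -0.115, -0.001], [-0.115, -0.993, -0.002], [-0.001, 0.002, -1.0]]
force: [-1.1, -2.6, 6.3]
opening: 0.43
grasp_force: 10.1
```

drive_tool(motion=[[[0,-1,0],[0,0,0]],[[0,-1,0],[0,0,0]],[[0,-1,0],[0,0,0]]])

```text
time_s: 11.4
position: [0.4974, 0.1805, 0.0726]
tcp_rot: [[0.993, -0.115, -0.002], [-0.115, -0.993, -0.002], [-0.001, 0.002, -1.0]]
force: [-0.5, -2.8, 6.3]
opening: 0.436
grasp_force: 10.1
```

drive_tool(motion=[[[0,-0.8,0],[0,0,0]],[[0,-0.8,0],[0,0,0]],[[0,0,0],[0,0,0]]])

```text
time_s: 11.7
position: [0.4976, 0.1822, 0.0726]
tcp_rot: [[0.993, -0.115, -0.001], [-0.115, -0.993, -0.002], [-0.001, 0.002, -1.0]]
force: [-1.7, -2.1, 5.8]
opening: 0.429
grasp_force: 10.4
```

drive_tool(motion=[[[0,-0.7,0],[0,0,0]],[[0,-0.7,0],[0,0,0]],[[0,0,0],[0,0,0]]])

```text
time_s: 12.0
position: [0.4976, 0.1833, 0.0726]
tcp_rot: [[0.993, -0.114, -0.002], [-0.114, -0.993, -0.003], [-0.002, 0.003, -1.0]]
force: [0.1, -3.2, 6.5]
opening: 0.431
grasp_force: 9.4
```

drive_tool(motion=[[[0,-0.5,0],[0,0,0]],[[0,-0.3,0],[0,0,0]],[[0,0,0],[0,0,0]]])

```text
time_s: 12.3
position: [0.4975, 0.1833, 0.0725]
tcp_rot: [[0.994, -0.114, -0.002], [-0.114, -0.994, -0.004], [-0.002, 0.004, -1.0]]
force: [-0.9, -5.5, 5.6]
opening: 0.432
grasp_force: 7.9
```

The jaw is at its back stop: position is steady and force is rising. Next I release it and rise.

drive_tool(motion=[[[0,0,0],[0,0,0]],[[0,0,0],[0,0,0]],[[0,0,0],[0,0,0]],[[0,0,0],[0,0,0]]], gripper=0.6)

```text
time_s: 12.7
position: [0.4982, 0.1855, 0.0722]
tcp_rot: [[0.993, -0.115, -0.001], [-0.115, -0.993, -0.0], [-0.001, 0.0, -1.0]]
force: [-0.3, 0.0, -0.2]
opening: 0.59
grasp_force: 0.0
```

drive_tool(motion=[[[0,0,-30],[0,0,0]],[[0,0,-40],[0,0,0]],[[0,0,-40],[0,0,0]],[[0,0,-30],[0,0,0]],[[0,0,0],[0,0,0]]])

```text
time_s: 13.2
position: [0.5014, 0.1863, 0.2169]
tcp_rot: [[0.993, -0.115, 0.01], [-0.115, -0.993, 0.001], [0.01, -0.002, -1.0]]
force: [0.3, 0.1, 0.1]
opening: 0.597
grasp_force: 0.0
```

drive_tool(motion=[[[0,45,0],[0,0,0]],[[0,45,0],[0,0,0]],[[0,20,0],[0,0,0]],[[0,0,0],[0,0,0]],[[0,0,0],[0,0,0]]], gripper=1.0)

```text
time_s: 13.7
position: [0.4852, 0.0764, 0.2118]
tcp_rot: [[0.993, -0.117, -0.002], [-0.117, -0.993, 0.001], [-0.002, -0.0, -1.0]]
force: [-0.1, -0.3, -0.1]
opening: 0.955
grasp_force: 0.0
```

```bash
python3 - <<'E'
from h import *
import cv2,json
s=read_state();im=capture("wrist");cv2.imwrite("pics/w3.png",im[:,:,::-1])
json.dump({k:np.array(s[k]).tolist() for k in("position","tcp_rot")},open("w3.json","w"));print(s["position"],s["tcp_rot"],s["time_s"],proj("wrist",[.4745,.0353,.096],s))
E
```

```text
[0.48521397 0.07642593 0.21176186] [[ 9.93128818e-01 -1.17015503e-01 -1.58840066e-03]
 [-1.17014749e-01 -9.93130019e-01  5.59822078e-04]
 [-1.64299624e-03 -3.70109134e-04 -9.99998582e-01]] 13.7 [370.36237266 240.72296002]
```

View pics/w3.png

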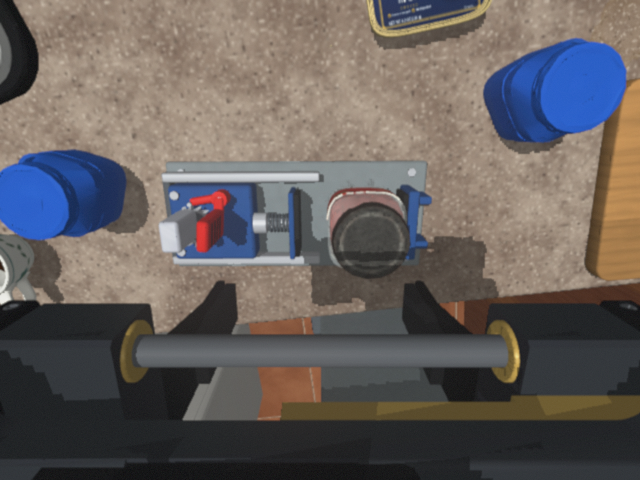

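The jaw carriage is fully back, with its left edge at the stop (168,225). The pad at (293,222) is clear of the jar, and the lid is at (370,241), exactly where predicted. Now I'll descend over the lid.

drive_tool(motion=[[[-5.8,42,10],[0,0,0]],[[0,0,40],[0,0,0]],[[0,0,40],[0,0,0]],[[0,0,30],[0,0,0]],[[0,0,20],[0,0,0]]])

```text
time_s: 14.25
position: [0.474, 0.0367, 0.0702]
tcp_rot: [[0.993, -0.114, -0.003], [-0.114, -0.993, 0.001], [-0.003, -0.0, -1.0]]
force: [0.2, 0.5, 0.5]
opening: 0.998
grasp_force: 0.0
```

drive_tool(motion=[[[0,0,0],[0,0,0]],[[0,0,0],[0,0,0]]], gripper=0.78)

```text
time_s: 14.45
position: [0.4752, 0.0362, 0.0724]
tcp_rot: [[0.993, -0.114, -0.001], [-0.114, -0.993, 0.0], [-0.001, -0.0, -1.0]]
force: [0.5, 0.5, 0.5]
opening: 0.896
grasp_force: 0.0
```

drive_tool(motion=[[[0,0,0],[0,0,0]],[[0,0,0],[0,0,0]],[[0,0,0],[0,0,0]],[[0,0,0],[0,0,0]]], gripper=0.65)

```text
time_s: 14.85
position: [0.476, 0.0352, 0.0736]
tcp_rot: [[0.993, -0.116, 0.003], [-0.116, -0.993, -0.0], [0.003, -0.0, -1.0]]
force: [0.6, 0.9, 6.9]
opening: 0.73
grasp_force: 29.9
```

The lid is gripped at 63.5 mm opening with 30 N. Lifting.

drive_tool(motion=[[[0,0,-3],[0,0,0]],[[0,0,-5],[0,0,0]],[[0,0,-8],[0,0,0]],[[0,0,-10],[0,0,0]]])

```text
time_s: 15.25
position: [0.4743, 0.0354, 0.0988]
tcp_rot: [[0.993, -0.116, -0.002], [-0.116, -0.993, 0.0], [-0.002, -0.0, -1.0]]
force: [-1.0, -0.1, -3.7]
opening: 0.726
grasp_force: 29.8
```

drive_tool(motion=[[[0,0,-20],[0,0,0]],[[0,0,-25],[0,0,0]],[[0,0,-25],[0,0,0]],[[0,0,-15],[0,0,0]],[[0,0,0],[0,0,0]]])

```text
time_s: 15.75
position: [0.4765, 0.035, 0.1861]
tcp_rot: [[0.993, -0.116, 0.006], [-0.116, -0.993, -0.001], [0.006, 0.0, -1.0]]
force: [0.3, -0.0, -3.1]
opening: 0.729
grasp_force: 29.9
```

drive_tool(motion=[[[1,15,0],[0,0,0]],[[2,30,0],[0,0,0]],[[2,40,0],[0,0,0]],[[2,40,0],[0,0,0]],[[2,40,0],[0,0,0]]])

```text
time_s: 16.25
position: [0.4638, -0.1306, 0.1828]
tcp_rot: [[0.993, -0.116, -0.002], [-0.116, -0.993, 0.001], [-0.002, -0.001, -1.0]]
force: [0.4, 0.3, -4.0]
opening: 0.73
grasp_force: 29.9
```

drive_tool(motion=[[[2,40,0],[0,0,0]],[[2,40,0],[0,0,0]],[[2,40,0],[0,0,0]],[[2,35,0],[0,0,0]],[[2,25,0],[0,0,0]]])

```text
time_s: 16.75
position: [0.4529, -0.3119, 0.1825]
tcp_rot: [[0.993, -0.118, -0.001], [-0.118, -0.993, 0.0], [-0.001, -0.0, -1.0]]
force: [0.4, 0.2, -3.6]
opening: 0.727
grasp_force: 29.9
```

drive_tool(motion=[[[2,15,0],[0,0,0]],[[0,5,0],[0,0,0]],[[0,0,0],[0,0,0]],[[0,0,0],[0,0,0]]])

```text
time_s: 17.15
position: [0.4532, -0.3278, 0.1831]
tcp_rot: [[0.993, -0.115, -0.001], [-0.115, -0.993, 0.002], [-0.002, -0.002, -1.0]]
force: [0.3, 0.3, -3.4]
opening: 0.728
grasp_force: 29.9
```

```bash
python3 - <<'E'
from h import *
import cv2
s=read_state();im=capture("wrist");cv2.imwrite("pics/w4.png",im[:,:,::-1])
print(s["position"],s["force"],s["tcp_rot"][:,2],s["time_s"])
for p in([.569,-.2155,.022],[.3764,-.2257,.022],[.3734,-.4989,.022],[.5541,-.5106,.022]):print(proj("wrist",p,s))
E
```

```text
[ 0.45316849 -0.32780296  0.18313699] [ 0.31703422  0.29260804 -3.43768916] [-0.00133135  0.00212502 -0.99999686] 17.15
[169.32887952 101.26062712]
[225.6722898  305.39491425]
[502.94998894 279.26431071]
[525.71894147  76.40270544]
```

View pics/w4.png

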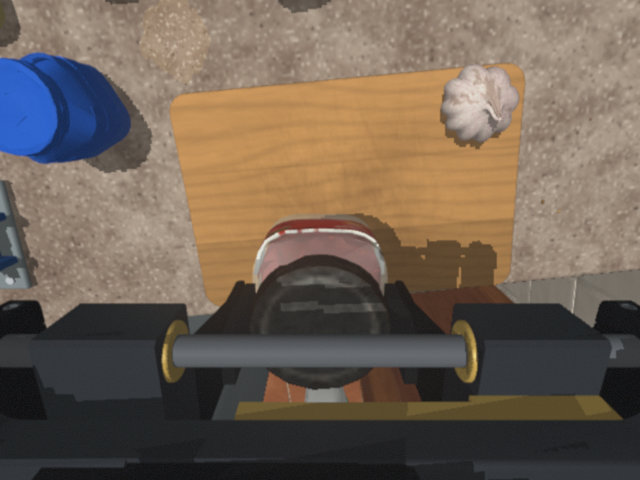

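The jar hangs upright over the board, lid at (320,320). The garlic is far off at (480,105), and the board runs from about (175,98) to (520,70), with its near edge at row 280–300. I'll shift 15 mm inward and lower.

drive_tool(motion=[[[15,0,15],[0,0,0]],[[0,0,25],[0,0,0]],[[0,0,25],[0,0,0]],[[0,0,15],[0,0,0]],[[0,0,6],[0,0,0]]])

```text
time_s: 17.7
position: [0.4678, -0.3291, 0.096]
tcp_rot: [[0.993, -0.114, -0.003], [-0.114, -0.993, 0.003], [-0.003, -0.003, -1.0]]
force: [-0.6, 0.6, -4.1]
opening: 0.731
grasp_force: 30.0
```

drive_tool(motion=[[[0,0,0],[0,0,0]],[[0,0,2],[0,0,0]],[[0,0,1],[0,0,0]],[[0,0,1],[0,0,0]],[[0,0,0],[0,0,0]]])

```text
time_s: 18.2
position: [0.4686, -0.3316, 0.094]
tcp_rot: [[0.993, -0.116, 0.001], [-0.116, -0.993, -0.001], [0.001, 0.001, -1.0]]
force: [0.3, 0.2, -3.9]
opening: 0.728
grasp_force: 30.0
```

drive_tool(motion=[[[0,0,2],[0,0,0]],[[0,0,2],[0,0,0]],[[0,0,1],[0,0,0]],[[0,0,1],[0,0,0]],[[0,0,0],[0,0,0]]])

```text
time_s: 18.7
position: [0.4684, -0.3313, 0.0873]
tcp_rot: [[0.993, -0.116, -0.0], [-0.116, -0.993, 0.0], [-0.0, -0.0, -1.0]]
force: [-0.7, 0.6, -3.5]
opening: 0.728
grasp_force: 30.0
```

drive_tool(motion=[[[0,0,0.7],[0,0,0]],[[0,0,0.7],[0,0,0]],[[0,0,0],[0,0,0]]])

```text
time_s: 19.0
position: [0.4684, -0.3314, 0.0861]
tcp_rot: [[0.993, -0.116, -0.0], [-0.116, -0.993, 0.0], [-0.0, -0.0, -1.0]]
force: [-0.1, 0.4, -4.0]
opening: 0.726
grasp_force: 30.0
```

drive_tool(motion=[[[0,0,0.6],[0,0,0]],[[0,0,0.6],[0,0,0]],[[0,0,0],[0,0,0]]])

```text
time_s: 19.3
position: [0.4686, -0.3315, 0.0858]
tcp_rot: [[0.993, -0.116, 0.0], [-0.116, -0.993, -0.0], [0.0, 0.0, -1.0]]
force: [-0.6, 0.1, 3.9]
opening: 0.727
grasp_force: 30.1
```

drive_tool(motion=[[[0,0,0.5],[0,0,0]],[[0,0,0.3],[0,0,0]],[[0,0,0],[0,0,0]]])

```text
time_s: 19.6
position: [0.4686, -0.3316, 0.0858]
tcp_rot: [[0.993, -0.116, 0.001], [-0.116, -0.993, -0.001], [0.001, 0.001, -1.0]]
force: [-2.8, 1.7, 9.7]
opening: 0.728
grasp_force: 30.1
```

The jar is on the board. I'll ease up a little, release and rise.

drive_tool(motion=[[[0,0,-1],[0,0,0]],[[0,0,0],[0,0,0]]])

```text
time_s: 19.8
position: [0.4686, -0.3315, 0.0858]
tcp_rot: [[0.993, -0.116, 0.0], [-0.116, -0.993, -0.0], [0.001, 0.0, -1.0]]
force: [-0.6, 0.4, 6.1]
opening: 0.729
grasp_force: 30.1
```

drive_tool(motion=[[[0,0,0],[0,0,0]],[[0,0,0],[0,0,0]],[[0,0,0],[0,0,0]],[[0,0,0],[0,0,0]],[[0,0,0],[0,0,0]]], gripper=0.95)

```text
time_s: 20.3
position: [0.4685, -0.3314, 0.0849]
tcp_rot: [[0.993, -0.116, -0.0], [-0.116, -0.993, 0.0], [-0.0, -0.0, -1.0]]
force: [0.9, 0.4, 0.0]
opening: 0.946
grasp_force: 0.0
```

drive_tool(motion=[[[0,0,-20],[0,0,0]],[[0,0,-40],[0,0,0]],[[0,0,-40],[0,0,0]],[[0,0,-20],[0,0,0]],[[0,0,0],[0,0,0]]])

```text
time_s: 20.8
position: [0.4703, -0.3331, 0.2087]
tcp_rot: [[0.993, -0.116, 0.006], [-0.116, -0.993, -0.006], [0.006, 0.005, -1.0]]
force: [0.7, 0.9, 0.6]
opening: 0.951
grasp_force: 0.0
```

```bash
python3 - <<'E'
from h import *
import cv2
s=read_state();a=capture("wrist")[:,:,::-1];b=capture("top")[:,:,::-1]
print(s["position"],s["force"],s["time_s"],s["grasp_force"])
b=cv2.resize(b[180:340,140:520],(640,270))
cv2.imwrite("pics/w5.png",cv2.resize(np.vstack([a[:330],b]),None,fx=1,fy=1))
E
```

```text
[ 0.47026673 -0.33312754  0.2087217 ] [0.73286329 0.91423325 0.56540097] 20.8 0.0
```

View pics/w5.png

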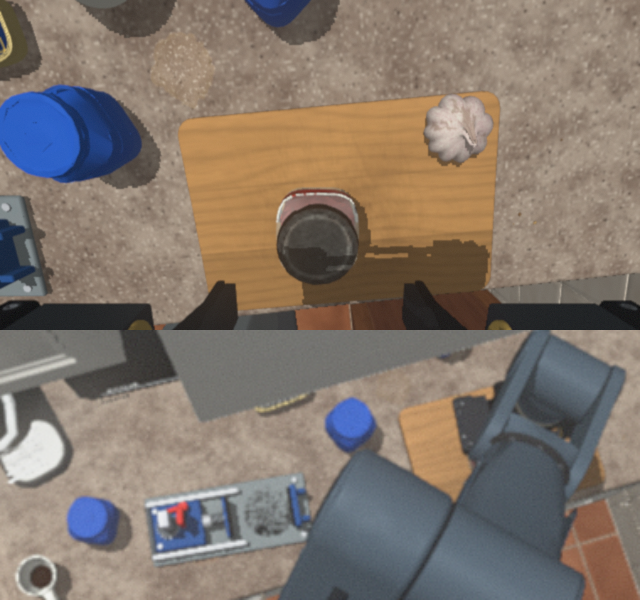

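The jar stands upright on the board, lid at (317,243), well inside the board's edges. The jaw is still at its back stop in the top crop at (180,520), and the gripper is clear of everything.

```bash
python3 -c "
from rig import *
print(hand_in())"
```

```text
the job is handed in; nothing more can be done
None
```

I handed the job in after about 21 s on the robot's clock: the jaw is drawn back to its stop, the jam jar stands upright on the chopping board, and the gripper is clear of everything. `hand_in()` returned no verdict.

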